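# Nest the tapered parts cups without jamming them

### The arm

A 6-joint arm with a two-finger parallel gripper is mounted at the origin on a cart in front of the work surface, level with it; the furniture and walls round the work are solid. World frame = base frame: x ahead of the robot, y to its left, z up, the work surface at z = 0. Lengths are in m, angles in degrees, forces in N, time in s.
With the tool pointing down it reaches from about 0.35 to 0.875 m from the base axis. Payload 4.2 kg.
Tool frame: the origin (TCP) lies on the centre line of the jaws, within the pads' length; the fingertips stand tip_reach ahead of it and the grasp point (between the pads) is the TCP (tip_reach is the distance from the TCP to the fingertips, in m); z points along the fingers, y is the line along which they close (so a half turn about z gives the same grasp; the last joint's range is limited). The gripper opens to 87 mm and grips with 3 to 60 N. Pads are 19 mm wide; open, the fingers measure 117 mm over their backs; the gripper's body (75 mm by 190 mm) begins 51 mm behind the grasp point.
Start: joints at [-49.698, 22.042, 0.453, 0, -68.411, -14.817], TCP at [0.269, -0.564, 0.242] pointing down, gripper open.
Joint ranges: [-179.83, 179.83], [-69.29, 118.12], [-61.27, 80.66], [-181.25, 117.63], [-171.15, -9.14], [-177.46, 177.46]. Speed limits (degrees/s): [159.86, 159.86, 180, 180, 180, 180].

### API

Orientations are given as a 3x3 rotation matrix whose columns are the frame's x, y, z axes.
In Python, from station import sense, capture, finish_job, tip_reach gives the robot as it stands.
- The arm moves only by the tool arm_command, never from a script. Its argument "deltas" is a list of rows, each a list of 7 numbers: the turn, a rotation vector about the tool's x, y, z in rad, then the shift along the tool's x, y, z in cm, then the closure, from -1 (fully open) to 1 (shut), so that 0 is half open. In form: [[rx, ry, rz, dx, dy, dz, hand], ...]. A call has 1 to 8 rows; each row is the pose to reach, as a shift and turn from the pose commanded when the call began, along the tool's axes at that moment; what a row does not reach only later rows make up. A row lasts 1/12 s, in which the tool goes at most 41.7 mm and 7.16 degrees, less where a joint would pass 70% of its speed; a pose out of reach is approached as far as the arm can. A call with a gripper value outside its range is refused whole. The fingers move at their own pace and stop on an object; the grip force is fixed at half the most. Time passes only in rows, so rows that repeat a pose let the fingers close. It gives the time, the measured TCP pose, the force, the opening and the grip force at its end, in the units of the state.
- sense(): the state, without advancing time (a new reading comes with each control period).
- capture(name): name is "scene" or "top" or "wrist"; returns a dict with "pixels" (480x640x3 uint8, blue, green, red), "fovy" (degrees; the focal length in pixels is half the picture's height over the tangent of half this angle, whatever the lens; pixels are square), "cx", "cy" (the principal point, pixels), "k1" (the pictures are not rectified: a ray, as slopes to the right and down, at radius r is drawn at 1 + k1 r^2 times it, then the intrinsics apply), "rvec" (rotation vector, rad) and "tvec" (3), from world to camera coordinates, as OpenCV has them. Camera axes: x right, y down, z forward; pixel columns grow to the right and rows downward; lengths in m; the calibration is good to about 2 mm. A picture is of the moment at which its call begins. There is no depth.
- finish_job(): hands the job in; it is judged then, once.
The state is a dict: "time_s": time; "joints": joint angles; "joint_velocities": joint speeds; "effort": joint torques, N m; "tcp_pos": TCP position; "ee_rot": TCP orientation; "wrist_force": force on the tool from outside, world axes, zero at the start; "moment": the same for the moment, N m; "gripper_width": opening from 0.0 (shut) to 1.0 (fully open); "gripper_force": force on a finger pad.
Only numpy, scipy, OpenCV 4.12 (cv2) and the standard library are available. Lean on these libraries where they do the work, as an engineer would, in place of code of your own. Each camera call takes 0.05 s, during which the arm holds its last target. There are 200 camera calls.

### The job

Put the two loose parts cups away on the small screwed-down one, all mouth down: first the medium cup over the small one, then the large cup over the medium one. A friction pad in each stops it early, so press each gently down with the gripper until only about 6 mm is left between its rim and the rim of the cup below; never ram the rims together, or the cups wedge. Leave both cups released, upright and centred, and leave the black-and-yellow screwdriver and the flux brush lying where they are.

Things in the scene. Friction and masses are not known exactly. Their poses are not given: they have to be found in the camera images.
- small_cup: Small tapered steel cup standing mouth down, screwed to a dark steel plate 116 mm across, 6 mm thick (fixed, but its place differs each time). Origin: centre of the plate's underside on the bench, z up. Rim flange 104 mm across from 6 to 10 mm height, cone from 88 mm across at 10 mm to 64 mm at 69 mm, black ribbed rubber foot 40 mm across up to 83 mm.
- small_cup_rim (a point): Centre of the upper face of the small cup's rim flange, 10 mm above the bench, z up.
- medium_cup: Medium loose steel cup, mouth down, hollow, about 170 g. Rim flange 107 mm across, 4 mm thick; cone outside 97 mm across at the mouth, 64 mm at its roof at 83 mm; wall 3 mm. On the roof a black ribbed rubber foot 40 mm across, from 83 to 111 mm, to be gripped from above. Origin: centre of the mouth (underside of the rim), z up. Nested with a 6 mm gap, walls are 2.5 mm apart.
- medium_cup_rim (a point): Centre of the upper face of the medium cup's rim flange, 4 mm above its mouth, z up.
- medium_cup_pad (a joint): Flat rubber friction pad inside the medium cup, 53 mm above the mouth; value: how far it was pushed up inside (m), 0 at the start, 0.0215 at most. It meets the small cup's foot when the rim gap is 20 mm; then the cup must be pushed with about 10 N, far more than its weight. The pad stays where it was pushed: no springing back, and a cup pressed too deep stays too deep.
- large_cup: Large loose steel cup, mouth down, like the medium one but taller, about 190 g. Rim flange 114 mm across, 4 mm thick; cone outside 104 mm across at the mouth, 57 mm at its roof at 117 mm; wall 3 mm. Black ribbed rubber foot 40 mm across, from 117 to 145 mm. Origin: centre of the mouth (underside of the rim), z up.
- large_cup_pad (a joint): The same kind of pad inside the large cup, 87 mm above the mouth; value as for the medium one. It meets the medium cup's foot at a rim gap of 20 mm and slides at about 4 N, less than the medium cup's 10 N, so pressing the large cup gently does not drive the medium one deeper; a hard or fast push would.
- driver_black: Bystander: screwdriver with a black-and-yellow handle, 154 x 18 mm, lying on the bench beside the cups. Origin: centre of its underside.
- flux_brush: Bystander: wooden flux brush, 151 x 12 mm, lying on the bench beside the cups. Origin: centre of its underside.

How it is judged:
By the outcome, as a careful person would: the job done as asked, in the order asked, and still so for the second after the job is handed in, with the robot touching nothing.
It also fails if it takes over 53 s, if anything falls off the work surface, if the arm or the gripper's body presses on something with over 40 N, if the wrist force passes 120 N, or if a joint passes its speed limit or range.

## Working session

There is one attempt and no reset: what is moved stays moved. The work goes in short steps, Python scripts to look and compute and a tool call to move; the robot and the scene stay as the last step left them, time stands still between calls to the robot, and variables do not carry over. Pictures are saved under pics/ and viewed, at most 12 in all, crops included, and the job is handed in when it is done.

Besides the shell and the picture viewer there is one more tool, called after "Emit:" by a JSON object that holds its "method" and its "body", one argument or row to a line. arm_command: Moves the arm, as the interface text tells. Its arguments: {"type":"object","properties":{"deltas":{"type":"array"}},"required":["deltas"]}

```bash
mkdir -p pics; ls
python3 - <<'E'
from station import sense,capture,tip_reach
import cv2,numpy as np
print(tip_reach); s=sense(); print(s)
a=[]
for n in("scene","top"):
    c=capture(n); cv2.imwrite(f"pics/{n}0.png",c["pixels"]); print(n,{k:v for k,v in c.items() if k!="pixels"})
E
```

```text
pics
0.019
{'time_s': 0.0, 'joints': array([-4.96992097e+01,  2.20913706e+01,  3.80852505e-01, -2.76147515e-02,
       -6.84118361e+01, -1.48189628e+01]), 'joint_velocities': array([ 0.00373204, -0.04553197,  0.01670434, -0.09380468, -0.0440138 ,
        0.00052258]), 'effort': array([-1.76083363e-04, -3.90666568e+01,  1.87405783e+01,  4.22003567e+00,
        1.09685166e-02, -1.75869041e-04]), 'tcp_pos': array([ 0.26869048, -0.56368321,  0.24046403]), 'ee_rot': array([[-9.02798209e-01, -4.30063150e-01, -1.03941184e-03],
       [-4.30064391e-01,  9.02796178e-01,  1.91848499e-03],
       [ 1.13307335e-04,  2.17901883e-03, -9.99997620e-01]]), 'wrist_force': array([ 0.40444777, -0.07414427,  0.85310659]), 'moment': array([ 0.01619789, -0.03131827,  0.01559336]), 'gripper_force': 0.0, 'gripper_width': 0.9998320166368988}
scene {'fovy': 51.20599903374705, 'cx': 327.4820156610903, 'cy': 243.18751826109994, 'k1': -0.137198459565989, 'rvec': array([ 1.95657405, -0.46824504,  0.26898078]), 'tvec': array([-0.54765622,  0.14552918,  0.80460616])}
top {'fovy': 49.367268258988474, 'cx': 323.465121044658, 'cy': 242.71729580052892, 'k1': 0.008365132806721277, 'rvec': array([ 2.1445793 , -2.10740696,  0.17864453]), 'tvec': array([-0.14637855,  0.56450838,  0.85713852])}
```

View pics/scene0.png

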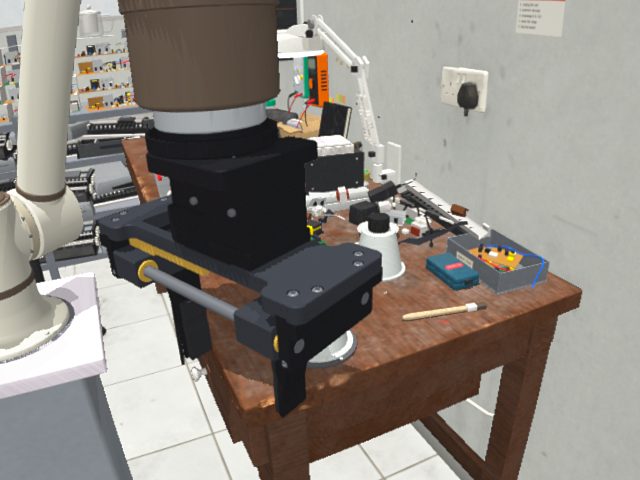

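View pics/top0.png

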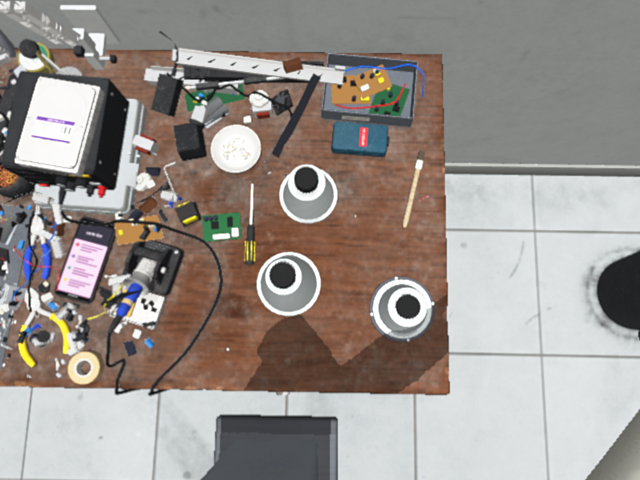

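The top view shows three cups: rims near (308,193), (289,283) and (402,307). The last has a dark plate ring, so it is the small one. The driver is at (250,225) and the brush at (413,190). In the scene view the gripper hides most of this.

```bash
cat > h.py <<'E'
import cv2,numpy as np
from station import sense,capture
def K(c):
    f=240/np.tan(np.radians(c["fovy"]/2)); return np.array([[f,0,c["cx"]],[0,f,c["cy"]],[0,0,1.]]),np.array([c["k1"],0,0,0,0.])
def ray(c,p):
    k,d=K(c); u=cv2.undistortPoints(np.array([[p]],float),k,d)[0,0]
    R=cv2.Rodrigues(c["rvec"])[0]; v=R.T@np.array([*u,1]); return -R.T@c["tvec"],v/np.linalg.norm(v)
def plane(c,p,z):
    o,v=ray(c,p); return o+v*(z-o[2])/v[2]
def proj(c,P):
    k,d=K(c); return cv2.projectPoints(np.array(P,float).reshape(-1,1,3),c["rvec"],c["tvec"],k,d)[0][:,0]
def tri(rs):
    A=sum(np.eye(3)-np.outer(v,v) for o,v in rs); b=sum((np.eye(3)-np.outer(v,v))@o for o,v in rs); return np.linalg.solve(A,b)
def blobs(m,lo,hi):
    m=cv2.morphologyEx(m.astype(np.uint8)*255,cv2.MORPH_OPEN,np.ones((3,3)))
    return [q for q in cv2.findContours(m,cv2.RETR_EXTERNAL,cv2.CHAIN_APPROX_NONE)[0] if lo<cv2.contourArea(q)<hi]
E
python3 - <<'E'
from h import *
c=capture("top"); im=c["pixels"]; hsv=cv2.cvtColor(im,cv2.COLOR_BGR2HSV)
for q in blobs((hsv[...,1]<60)&(hsv[...,2]>70),1000,8000):
    e=cv2.fitEllipse(cv2.convexHull(q)); print("rim",np.round(e[0],1),np.round(e[1],1),cv2.contourArea(q),plane(c,e[0],.004).round(4),plane(c,e[0],.01).round(4), 'diam', np.linalg.norm(plane(c,np.add(e[0],(e[1][1]/2,0)),.004)-plane(c,e[0],.004))*2)
for q in blobs(im.max(2)<60,300,1500):
    (x,y),r=cv2.minEnclosingCircle(q); print("dark",round(x),round(y),round(r,1),cv2.contourArea(q),[plane(c,(x,y),z).round(3)[:2] for z in(.083,.111,.145)])
print(proj(c,[[.269,-.564,.24],[.5,0,0]]))
E
```

```text
rim [401.6 308.7] [64.4 66.2] 3263.5 [ 0.458  -0.2774  0.004 ] [ 0.4577 -0.2766  0.01  ] diam 0.11761216623903267
rim [132.8 295.2] [69.2 82.9] 1928.0 [0.4737 0.2042 0.004 ] [0.4732 0.202  0.01  ] diam 0.14872168200193484
rim [288.3 283.5] [64.4 65.1] 3222.0 [ 0.4994 -0.0741  0.004 ] [ 0.4988 -0.0745  0.01  ] diam 0.11716668398040904
rim [ 85.1 261.7] [43.8 83.8] 2442.5 [0.5327 0.2956 0.004 ] [0.5319 0.2928 0.01  ] diam 0.15205755154843914
rim [-12.4 311.1] [ 63.3 244.2] 2396.5 [0.4411 0.4605 0.004 ] [0.4409 0.4566 0.01  ] diam 0.4350335397110585
rim [308.8 193.5] [59.  61.6] 2683.5 [ 0.6672 -0.1072  0.004 ] [ 0.6656 -0.1074  0.01  ] diam 0.1142019722728398
rim [232.5 150.1] [48.4 59.9] 1986.0 [0.7493 0.0384 0.004 ] [0.7471 0.0373 0.01  ] diam 0.11290822320463777
rim [ 94.4 178.1] [102.5 178.9] 5199.5 [0.6903 0.2937 0.004 ] [0.6885 0.2909 0.01  ] diam 0.33391671352855656
rim [ 61.7 123.8] [ 88.9 128.4] 6610.0 [0.7962 0.3657 0.004 ] [0.7937 0.3625 0.01  ] diam 0.2441222850895863
dark 408 306 11.5 363.5 [array([ 0.458, -0.276]), array([ 0.456, -0.272]), array([ 0.454, -0.267])]
dark 282 275 12.5 436.5 [array([ 0.506, -0.07 ]), array([ 0.502, -0.072]), array([ 0.499, -0.075])]
dark 306 180 12.1 401.5 [array([ 0.67 , -0.105]), array([ 0.662, -0.106]), array([ 0.651, -0.108])]
dark 192 141 20.4 434.5 [array([0.735, 0.093]), array([0.724, 0.085]), array([0.712, 0.076])]
dark 296 116 44.3 529.0 [array([ 0.786, -0.085]), array([ 0.773, -0.087]), array([ 0.758, -0.089])]
[[656.76198876 454.29519468]
 [247.49624586 282.68323203]]
```

Emit:
{"method": "arm_command", "body": {
  "deltas": [
    [0,0,0,-4,2,0,-1],
    [0,0,0,-8,4,0,-1],
    [0,0,0,-12,6,0,-1],
    [0,0,0,-15.5,8,0,-1],
    [0,0,0,-19,10,0,-1],
    [0,0,0,-22,11.5,0,-1],
    [0,0,0,-22,11.5,0,-1],
    [0,0,0,-22,11.5,0,-1]
  ]
}}

```text
time_s: 0.82
tcp_pos: [0.4192, -0.3639, 0.2415]
ee_rot: [[-0.901, -0.434, -0.0], [-0.434, 0.901, 0.0], [0.0, 0.0, -1.0]]
wrist_force: [-0.4, -0.5, -0.5]
gripper_width: 1.0
gripper_force: 0.0
```

Run:
```python
from h import *
import pickle
c=capture("wrist"); cv2.imwrite("pics/w1.png",c["pixels"]); pickle.dump(c,open("w1.pkl","wb"))
R=cv2.Rodrigues(c["rvec"])[0]; s=sense(); print(s["tcp_pos"],-R.T@c["tvec"],R)
print(proj(c,[[.458,-.2765,.083],[.458,-.2765,.01],[.502,-.073,.145],[.665,-.107,.111]]))
```

```text
[ 0.41839095 -0.36499655  0.24143116] [ 0.35643325 -0.39581979  0.38384094] [[-4.34385796e-01  9.00726705e-01  6.18024851e-04]
 [ 8.69117768e-01  4.18961651e-01  2.62879137e-01]
 [ 2.36523330e-01  1.14728100e-01 -9.64828574e-01]]
[[384.62993012 300.80385889]
 [372.92822948 273.40321411]
 [578.21289797 466.12488227]
 [436.07421556 534.8440045 ]]
```

View pics/w1.png

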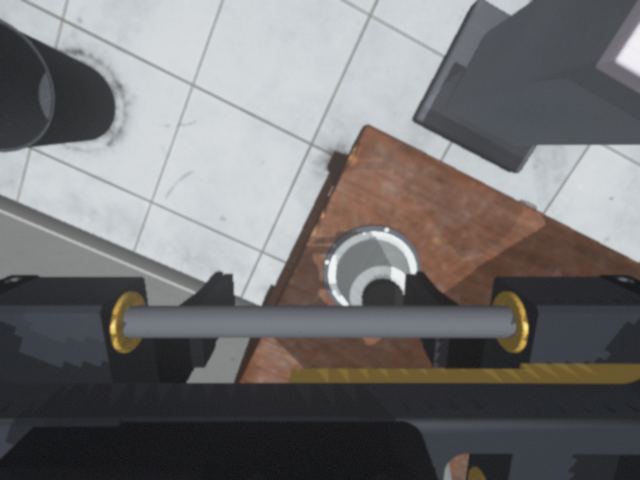

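The wrist view shows the small cup's rim near (372,270), partly hidden by the gripper. The camera looks on the tool's +x side, so I will stand about 9 cm beyond each cup to see it whole.

Emit:
{"method": "arm_command", "body": {
  "deltas": [
    [0,0,0,-4,1.5,-1,-1],
    [0,0,0,-8,3,-2,-1],
    [0,0,0,-12,4.5,-3,-1],
    [0,0,0,-16.3,6.1,-4,-1],
    [0,0,0,-16.3,6.1,-4,-1],
    [0,0,0,-16.3,6.1,-4,-1]
  ]
}}

```text
time_s: 1.37
tcp_pos: [0.5406, -0.2399, 0.2817]
ee_rot: [[-0.902, -0.432, 0.001], [-0.432, 0.902, -0.0], [-0.001, -0.001, -1.0]]
wrist_force: [-1.0, -0.6, 0.3]
gripper_width: 1.0
gripper_force: 0.0
```

Run:
```python
from h import *
import pickle
c=capture("wrist"); cv2.imwrite("pics/w2.png",c["pixels"]); pickle.dump(c,open("w2.pkl","wb"))
c2=capture("scene"); cv2.imwrite("pics/s2.png",c2["pixels"]);pickle.dump(c2,open("s2.pkl","wb"))
print(sense()["tcp_pos"],proj(c,[[.458,-.2765,.083],[.458,-.2765,.01]]))
cv2.imwrite("pics/v2.png",np.hstack([cv2.resize(c["pixels"],(400,300)),cv2.resize(c2["pixels"],(400,300))]))
```

```text
[ 0.53824012 -0.24137045  0.28087301] [[323.12957114 123.75361802]
 [322.36892128 127.63628516]]
```

View pics/v2.png

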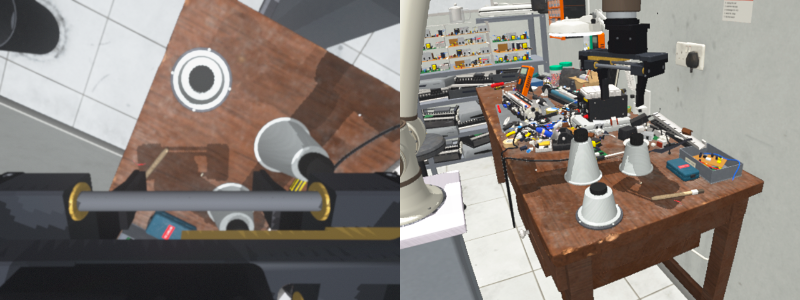

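Emit:
{"method": "arm_command", "body": {
  "deltas": [
    [0,0,0,-4,1,0,-1],
    [0,0,0,-8,2,0,-1],
    [0,0,0,-12,3,0,-1],
    [0,0,0,-16,4,0,-1],
    [0,0,0,-20,5,0,-1],
    [0,0,0,-24,6,0,-1],
    [0,0,0,-26,6.3,0,-1],
    [0,0,0,-26,6.3,0,-1]
  ]
}}

```text
time_s: 2.13
tcp_pos: [0.7483, -0.0711, 0.278]
ee_rot: [[-0.902, -0.431, -0.003], [-0.431, 0.902, 0.0], [0.003, 0.002, -1.0]]
wrist_force: [-1.9, 0.2, -0.4]
gripper_width: 0.999
gripper_force: 0.0
```

Run:
```python
from h import *
import pickle
c=capture("wrist"); cv2.imwrite("pics/w3.png",c["pixels"]); pickle.dump(c,open("w3.pkl","wb"))
c2=capture("scene"); cv2.imwrite("pics/s3.png",c2["pixels"]);pickle.dump(c2,open("s3.pkl","wb"))
print(sense()["tcp_pos"],proj(c,[[.665,-.107,.111],[.665,-.107,.004],[.502,-.073,.145]]))
cv2.imwrite("pics/v3.png",np.hstack([cv2.resize(c["pixels"],(400,300)),cv2.resize(c2["pixels"],(400,300))]))
```

```text
[ 0.74599803 -0.07351105  0.27978478] [[324.0756684  121.92046201]
 [322.51070183 128.41929972]
 [479.57962829 -95.30247367]]
```

View pics/v3.png

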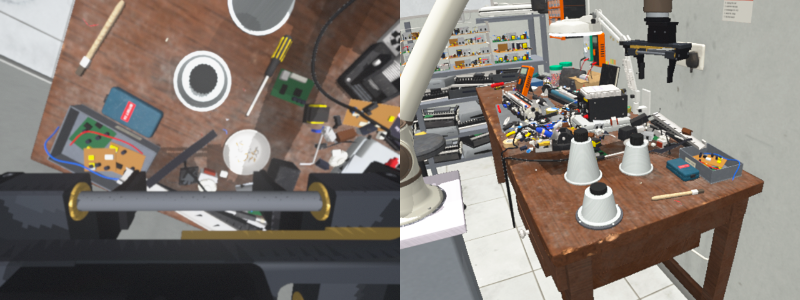

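Left (wrist): first the small cup and then the medium cup are fully in view, each near (323,127) in full-size pixels. Right (scene): all three cups stand upright and unobstructed, with the small one in front, the large one rear left and the medium one rear right.

```bash
cat > m.py <<'E'
from h import *
def cups(c,zr,lo=3000,hi=40000):
    im=c["pixels"]; hsv=cv2.cvtColor(im,cv2.COLOR_BGR2HSV); out=[]
    for q in blobs((hsv[...,1]<50)&(hsv[...,2]>75),lo,hi):
        e=cv2.fitEllipse(cv2.convexHull(q)); 
        if e[1][0]/e[1][1]>.85: out.append((np.array(e[0]),e[1],plane(c,e[0],zr)))
    return out
def feet(c,lo=100,hi=4000,t=60):
    return [(np.array(cv2.minEnclosingCircle(q)[0]),cv2.minEnclosingCircle(q)[1],cv2.contourArea(q)) for q in blobs(c["pixels"].max(2)<t,lo,hi) if cv2.contourArea(q)/(np.pi*cv2.minEnclosingCircle(q)[1]**2)>.6]
E
python3 - <<'E'
from m import *
import pickle
L=lambda n:pickle.load(open(n+".pkl","rb"))
s=L("s3"); t=capture("top")
P={"small":[.458,-.2765,.076],"medium":[.665,-.107,.097],"large":[.5,-.074,.131]}
F={n:feet(L(n),100) for n in("w2","w3","s3")}; F["top"]=feet(t)
def near(n,c,p):
    g=proj(c,[p])[0]; return min(F[n],key=lambda f:np.linalg.norm(f[0]-g))
for k,p in P.items():
    rs=[]
    for n,c in(("w2",L("w2")),("w3",L("w3")),("s3",s),("top",t)):
        if n=="w2" and k!="small" or n=="w3" and k!="medium": continue
        f=near(n,c,p); print(k,n,f[0].round(1),round(f[1],1),f[2],proj(c,[p])[0].round(1)); rs.append(ray(c,f[0]))
    print("  tri foot mid",tri(rs).round(4),"without top",tri(rs[:-1]).round(4) if len(rs)>2 else "")
for n in("w2","w3"):
    for z in (.004,.01):
        for r in cups(L(n),z): print(n,z,r[0].round(1),np.round(r[1],1),r[2].round(4))
E
```

```text
Traceback (most recent call last):
ValueError: min() iterable argument is empty
```

```bash
cat > r.py <<'E'
from m import *
import pickle
L=lambda n:pickle.load(open(n+".pkl","rb"))
s=L("s3"); t=capture("top")
P={"small":[.458,-.2765,.076],"medium":[.665,-.107,.097],"large":[.5,-.074,.131]}
def near(c,p):
    g=proj(c,[p])[0]; im=c["pixels"]; m=np.zeros((480,640),np.uint8); cv2.circle(m,tuple(int(v) for v in g),32,255,-1)
    F=[f for f in feet({**c,"pixels":np.where(m[...,None]>0,im,255)},100,4000,85)]
    return min(F,key=lambda f:np.linalg.norm(f[0]-g)) if F else None
for k,p in P.items():
    rs=[]
    for n,c in(("w2",L("w2")),("w3",L("w3")),("s3",s),("top",t)):
        if n=="w2" and k!="small" or n=="w3" and k!="medium": continue
        f=near(c,p)
        if f is None: print(k,n,"none",c["pixels"][tuple(int(v) for v in proj(c,[p])[0][::-1])]); continue
        print(k,n,f[0].round(1),round(f[1],1),f[2],proj(c,[p])[0].round(1)); rs.append(ray(c,f[0]))
    print("  tri foot mid",tri(rs).round(4),"without top",tri(rs[:-1]).round(4) if len(rs)>2 else "")
for n in("w2","w3"):
    for z in (.004,.01):
        for r in cups(L(n),z): print(n,z,r[0].round(1),np.round(r[1],1),r[2].round(4))
E
python3 r.py
```

```text
small w2 none [91 92 91]
small s3 [317.1 301.9] 13.5 426.0 [316.1 301.9]
small top [407.4 306.4] 11.9 401.5 [407.2 306.5]
  tri foot mid [ 0.4587 -0.2771  0.076 ] without top 
medium w3 none [87 85 85]
medium s3 none [31 32 31]
medium top [306.2 179.2] 12.5 434.0 [306.8 180. ]
  tri foot mid [ 0.3954 -0.147   0.9856] without top 
large s3 none [36 37 37]
large top [282.5 275. ] 13.0 473.0 [282.3 275.2]
  tri foot mid [ 0.5009 -0.0738  0.125 ] without top 
w2 0.004 [321.6 127.1] [ 99.6 104.6] [ 0.4575 -0.2777  0.004 ]
w2 0.01 [321.6 127.1] [ 99.6 104.6] [ 0.4578 -0.2776  0.01  ]
w3 0.004 [418.4  -3.8] [107.1 123.5] [ 0.5019 -0.0732  0.004 ]
w3 0.01 [418.4  -3.8] [107.1 123.5] [ 0.5046 -0.0736  0.01  ]
```

Run:
```python
from m import *
import pickle
L=lambda n:pickle.load(open(n+".pkl","rb"))
w=L("w3"); w2=L("w2"); s=L("s3"); t=capture("top")
def crop(c,p,r):
    g=proj(c,[p])[0]; m=np.zeros((480,640),np.uint8); cv2.circle(m,tuple(int(v) for v in g),r,255,-1)
    return g,{**c,"pixels":np.where(m[...,None]>0,c["pixels"],np.uint8([40,80,200]))}
for n,c,p,zr in(("small",w2,[.458,-.2772,.076],.01),("medium",w,[.665,-.107,.097],.004)):
    g,k=crop(c,p,85); print(n,[(r[0].round(1),np.round(r[1],1),r[2].round(4)) for r in cups(k,zr)])
    hsv=cv2.cvtColor(k["pixels"],cv2.COLOR_BGR2HSV)
    g,k=crop(c,p,38); f=feet(k,300,4000,125); print(" foot",f); 
    for ff in f: print(plane(c,ff[0],p[2]+.01))
for p in([.665,-.107,.097],[.5008,-.0738,.131]):
    g,k=crop(s,p,20); print("scene",g,feet(k,50,2000,60))
c=[]
for c0,p in((w,[.665,-.107,.05]),(s,[.665,-.107,.097]),(s,[.5,-.074,.131])):
    x,y=proj(c0,[p])[0].astype(int); x=max(x,65);c.append(cv2.resize(c0["pixels"][y-65:y+65,x-65:x+65],(260,260)))
cv2.imwrite("pics/z.png",np.hstack(c))
```

```text
small [(array([321.6, 127.1]), array([ 99.6, 104.6]), array([ 0.4578, -0.2776,  0.01  ]))]
 foot [(array([322., 126.]), 21.189720153808594, 1244.0)]
[ 0.46043067 -0.27654304  0.086     ]
medium []
 foot [(array([324.80276489, 125.9464798 ]), 23.527788162231445, 1550.0)]
[ 0.66744768 -0.10503883  0.107     ]
scene [377.82963102 223.01350885] [(array([373.59860229, 221.04930115]), 16.11569595336914, 496.5)]
scene [288.77286154 216.26722755] []
```

View pics/z.png

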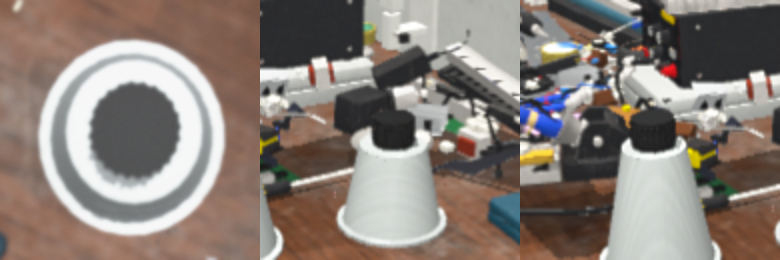

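The crops show the medium cup's rim whole in the wrist view. In the scene view the feet touch dark clutter, so I read their centres by eye: medium at (380,222.5), large at (290,216).

Run:
```python
from m import *
import pickle
L=lambda n:pickle.load(open(n+".pkl","rb"))
w=L("w3"); w2=L("w2"); s=L("s3"); t=capture("top")
for n,c,zr in(("small",w2,.01),("medium",w,.004)):
    im=c["pixels"];m=np.zeros((480,640),np.uint8); cv2.circle(m,(322,128),62,1,-1)
    hsv=cv2.cvtColor(im,cv2.COLOR_BGR2HSV)
    for v in(140,170,190):
        q=(m>0)&(hsv[...,2]>v)&(hsv[...,1]<70); pts=cv2.findNonZero(q.astype(np.uint8)); e=cv2.fitEllipse(cv2.convexHull(pts)); print(n,v,np.round(e[0],1),np.round(e[1],1),plane(c,e[0],zr).round(4))
print(tri([ray(w,(323.5,126)),ray(s,(380,222.5)),ray(t,(306.2,179.2))]),tri([ray(s,(380,222.5)),ray(t,(306.2,179.2))]))
print(tri([ray(s,(290,216)),ray(t,(282.4,275))]))
```

```text
small 140 [317.3 128.3] [104.9 111.9] [ 0.4612 -0.2815  0.01  ]
small 170 [317.4 129.4] [ 96.3 107.6] [ 0.4623 -0.2808  0.01  ]
small 190 [321.7 127.2] [93.3 97.5] [ 0.4579 -0.2774  0.01  ]
medium 140 [320.5 131.9] [102.8 123.4] [ 0.6695 -0.1075  0.004 ]
medium 170 [323.4 129.5] [93.4 98.9] [ 0.6656 -0.1055  0.004 ]
medium 190 [323.4 129.4] [92.6 97.8] [ 0.6655 -0.1056  0.004 ]
[ 0.66778757 -0.10651271  0.09692477] [ 0.66798275 -0.1067084   0.09687994]
[ 0.50144951 -0.07458746  0.13145949]
```

Emit:
{"method": "arm_command", "body": {
  "deltas": [
    [0,0,0,3,0.2,2,-1],
    [0,0,0,6,0.4,5,-1],
    [0,0,0,8.6,0.5,8,-1],
    [0,0,0,8.6,0.5,11,-1],
    [0,0,0,8.6,0.5,12.5,-1],
    [0,0,0,8.6,0.5,12.5,-1],
    [0,0,0,8.6,0.5,12.5,-1],
    [0,0,0,8.6,0.5,12.5,-1]
  ]
}}

```text
time_s: 3.1
tcp_pos: [0.6678, -0.1048, 0.1588]
ee_rot: [[-0.903, -0.43, 0.004], [-0.43, 0.903, -0.0], [-0.003, -0.002, -1.0]]
wrist_force: [-0.4, 0.3, 0.4]
gripper_width: 0.998
gripper_force: 0.0
```

Run:
```python
from h import *
s=sense(); print(s["tcp_pos"],s["ee_rot"]); d=s["ee_rot"].T@(np.array([.666,-.106,.105])-s["tcp_pos"]); print(d*100)
```

```text
[ 0.6677841  -0.1048051   0.15880004] [[-9.02766294e-01 -4.30115536e-01  3.69381728e-03]
 [-4.30120041e-01  9.02771573e-01 -4.86272695e-04]
 [-3.12551980e-03 -2.02777544e-03 -9.99993060e-01]]
[ 0.22927315 -0.0202253   5.37936611]
```

Emit:
{"method": "arm_command", "body": {
  "deltas": [
    [0,0,0,0.2,0,1.5,-1],
    [0,0,0,0.2,0,3,-1],
    [0,0,0,0.2,0,4.2,-1],
    [0,0,0,0.2,0,5.2,-1],
    [0,0,0,0.2,0,5.2,-1],
    [0,0,0,0.2,0,5.2,-1],
    [0,0,0,0.2,0,5.2,-1]
  ]
}}

```text
time_s: 3.68
tcp_pos: [0.6657, -0.1052, 0.1055]
ee_rot: [[-0.903, -0.431, 0.002], [-0.431, 0.903, -0.0], [-0.001, -0.001, -1.0]]
wrist_force: [-0.4, 0.6, 0.9]
gripper_width: 1.002
gripper_force: 0.0
```

Run:
```python
from h import *
s=sense(); print(s["tcp_pos"],s["wrist_force"]); d=s["ee_rot"].T@(np.array([.666,-.106,.105])-s["tcp_pos"]); print(d*100)
```

```text
[ 0.66573969 -0.10517254  0.10551405] [-0.44475159  0.5516828   0.8644263 ]
[ 0.01221436 -0.08583457  0.05148025]
```

Emit:
{"method": "arm_command", "body": {
  "deltas": [
    [0,0,0,0,0,0,0],
    [0,0,0,0,0,0,0.1],
    [0,0,0,0,0,0,0.3],
    [0,0,0,0,0,0,1],
    [0,0,0,0,0,0,1],
    [0,0,0,0,0,0,1],
    [0,0,0,0,0,0,1],
    [0,0,0,0,0,0,1]
  ]
}}

```text
time_s: 4.35
tcp_pos: [0.665, -0.1051, 0.1046]
ee_rot: [[-0.903, -0.43, 0.0], [-0.43, 0.903, 0.0], [-0.0, -0.0, -1.0]]
wrist_force: [0.5, -1.0, -0.6]
gripper_width: 0.478
gripper_force: 0.0
```

Emit:
{"method": "arm_command", "body": {
  "deltas": [
    [0,0,0,0,0,0,1],
    [0,0,0,0,0,-0.5,1],
    [0,0,0,0,0,-1.5,1],
    [0,0,0,0,0,-4,1],
    [0,0,0,0,0,-7,1],
    [0,0,0,0,0,-10,1],
    [0,0,0,0,0,-11,1],
    [0,0,0,0,0,-11,1]
  ]
}}

```text
time_s: 5.02
tcp_pos: [0.6667, -0.1052, 0.2193]
ee_rot: [[-0.903, -0.431, 0.008], [-0.431, 0.903, -0.0], [-0.008, -0.004, -1.0]]
wrist_force: [0.2, -0.1, -1.5]
gripper_width: 0.452
gripper_force: 29.9
```

Run:
```python
from h import *
s=sense(); print(s["tcp_pos"],s["wrist_force"]); d=s["ee_rot"].T@(np.array([.458,-.2775,.22])-s["tcp_pos"]); print(d*100)
```

```text
[ 0.6667097  -0.10520389  0.21928212] [ 0.19233907 -0.14587454 -1.51612726]
[26.2547456  -6.5642999  -0.24566964]
```

Emit:
{"method": "arm_command", "body": {
  "deltas": [
    [0,0,0,1.5,-0.4,0,1],
    [0,0,0,4.5,-1.1,0,1],
    [0,0,0,8,-2,0,1],
    [0,0,0,11.5,-2.9,0,1],
    [0,0,0,15,-3.7,0,1],
    [0,0,0,18.5,-4.6,0,1],
    [0,0,0,21.5,-5.4,0,1],
    [0,0,0,23.5,-5.9,0,1]
  ]
}}

```text
time_s: 5.68
tcp_pos: [0.4745, -0.2603, 0.2127]
ee_rot: [[-0.904, -0.428, -0.004], [-0.428, 0.904, 0.002], [0.003, 0.003, -1.0]]
wrist_force: [0.2, -0.2, -2.7]
gripper_width: 0.454
gripper_force: 29.9
```

Emit:
{"method": "arm_command", "body": {
  "deltas": [
    [0,0,0,1,-0.3,0,1],
    [0,0,0,2,-0.5,0,1],
    [0,0,0,2.7,-0.6,0,1],
    [0,0,0,2.7,-0.6,0,1],
    [0,0,0,2.7,-0.6,0,1],
    [0,0,0,2.7,-0.6,0,1],
    [0,0,0,2.7,-0.6,0,1]
  ]
}}

```text
time_s: 6.27
tcp_pos: [0.4572, -0.276, 0.2144]
ee_rot: [[-0.902, -0.431, 0.0], [-0.431, 0.902, 0.0], [-0.0, -0.0, -1.0]]
wrist_force: [0.5, -0.1, -1.4]
gripper_width: 0.447
gripper_force: 29.9
```

```bash
cat > g.py <<'E'
import sys
from h import *
s=sense(); print(s["time_s"],s["tcp_pos"],s["wrist_force"],s["gripper_force"]); d=s["ee_rot"].T@(np.array([float(v) for v in sys.argv[1:4]])-s["tcp_pos"]); print(d*100, s["ee_rot"][:,2])
E
python3 g.py .458 -.2775 .22
python3 - <<'E'
from h import *
a=[]
for n in("scene","wrist"):
    c=capture(n); a.append(c["pixels"]); print(proj(c,[[.458,-.2775,.115],[.458,-.2775,.01]]))
t=capture("top"); a.append(t["pixels"]); g=proj(t,[[.458,-.2775,.119]])[0].astype(int); print(g)
cv2.imwrite("pics/hold.png",np.hstack([a[0][130:430,180:480],a[1][:300,170:470],cv2.resize(a[2][g[1]-75:g[1]+75,g[0]-50:g[0]+50],(200,300))]))
E
```

```text
6.2667 [ 0.4571591  -0.27601421  0.2144218 ] [ 0.53602438 -0.12985964 -1.44754631] 29.939471925899852
[-0.011864   -0.17032644 -0.55781535] [ 1.17808713e-04  3.59235510e-05 -9.99999992e-01]
[[315.46452713 278.61986891]
 [317.77997106 339.59827091]]
[[318.19708981 245.25090596]
 [318.31566332 216.73700675]]
[412 305]
```

View pics/hold.png

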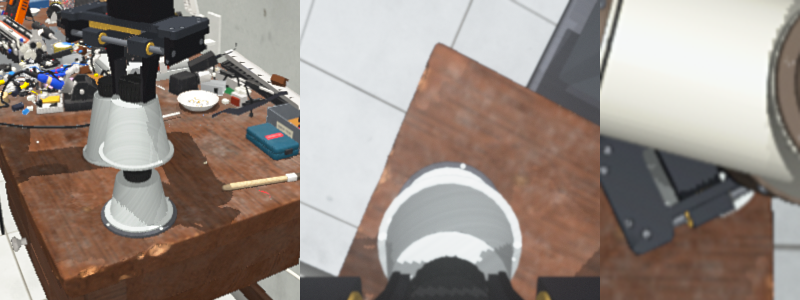

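The scene view shows the medium cup hanging straight above the small one. The wrist view shows its rim arc (about (210..352, 170..270)) over the plate's arc. I will fit the rim arc for centring.

```bash
cat > arc.py <<'E'
import sys
from h import *
from scipy.optimize import least_squares
z,R=float(sys.argv[1]),float(sys.argv[2]); th=int(sys.argv[3]) if len(sys.argv)>3 else 185
c=capture("wrist"); im=c["pixels"]; tcp=sense()["tcp_pos"]
hsv=cv2.cvtColor(im,cv2.COLOR_BGR2HSV); m=((hsv[...,2]>th)&(hsv[...,1]<40)).astype(np.uint8)
g=proj(c,[[*tcp[:2],z]])[0]; k=np.zeros_like(m); cv2.circle(k,tuple(int(v) for v in g),95,1,-1); m=m*k; m[265:]=0
n,lab,st,_=cv2.connectedComponentsWithStats(m); b=1+np.argmax(st[1:,4]); m=(lab==b).astype(np.uint8)
h=cv2.convexHull(cv2.findNonZero(m))[:,0]
q=cv2.findContours(m,cv2.RETR_EXTERNAL,cv2.CHAIN_APPROX_NONE)[0]; q=max(q,key=len)[:,0]
W=np.array([plane(c,p,z) for p in q if p[1]<262])[:,:2]
f=lambda a:np.hypot(*(W-a).T)-R
for _ in range(4):
    a=least_squares(f,tcp[:2] if _==0 else a,loss="soft_l1",f_scale=.001).x; W=W[abs(f(a))<(.006,.003,.0015,.0015)[_]]
print("rim centre",a.round(4),"pts",len(W),"rms mm",1e3*np.std(f(a)),"tcp",tcp.round(4),"off tool xy mm",(sense()["ee_rot"].T@np.array([*(a-tcp[:2]),0])*1e3).round(1))
E
python3 arc.py .1138 .0535; python3 arc.py .1138 .0535 200
```

```text
rim centre [ 0.4651 -0.2725] pts 136 rms mm 0.637772410443047 tcp [ 0.4568 -0.2762  0.2145] off tool xy mm [-9.1 -0.2 -0. ]
rim centre [ 0.4646 -0.2725] pts 142 rms mm 0.6162975113494312 tcp [ 0.4567 -0.2763  0.2145] off tool xy mm [-8.8 -0.  -0. ]
```

Run:
```python
from h import *
c=capture("wrist"); s=sense(); T=s["tcp_pos"]; R=s["ee_rot"]
for nm,r,z in(("med top",.0535,.1135),("med mouth",.0535,.1095),("cone bottom",.0485,.1135),("roof",.032,.1925),("smallrim",.052,.01),("plate",.058,.006)):
    P=[T+R@np.array([r*np.cos(a),r*np.sin(a),0]) for a in(0,1.2,-1.2)]
    for p in P:p[2]=z
    print(nm,proj(c,P).round(1).tolist())
print(c["pixels"][140:260:2,319].max(1))
print("row 240",c["pixels"][240,200:440:4].max(1))
```

```text
med top [[320.7, 170.8], [389.3, 218.6], [251.8, 218.6]]
med mouth [[320.6, 170.4], [388.2, 217.5], [252.9, 217.4]]
cone bottom [[320.7, 178.0], [382.7, 221.1], [258.4, 221.0]]
roof [[321.5, 226.4], [380.0, 265.5], [262.8, 265.4]]
smallrim [[320.1, 165.0], [367.6, 198.3], [272.4, 198.2]]
plate [[320.1, 158.6], [372.6, 195.6], [267.4, 195.5]]
[138 138 139 138 138 140 144 143 143 142 139 121 133 143 224 245 246 243
 244 244 244 236 186 174 175 174 176 172 173 175 175 176 176 176 177 176
 179 177 176 176 177 179 179 180 181 178 229 244 243 242 242 242 241 241
 241 241 241 238 181  74]
row 240 [225 225 227 226 228 227 115 116 114 111 108 105 202 219 166 148 153 157
 159 162 165 169 227 243 243 242 241 241 242 242 242 242 242 241 242 241
 243 242 210 178 176 175 171 168 163 161 225 241 171 160 161 153 146 139
 148 146 147 145 147 146]
```

Emit:
{"method": "arm_command", "body": {
  "deltas": [
    [0,0,0,0,-0.1,0.5,1],
    [0,0,0,0,-0.1,1.5,1],
    [0,0,0,0,-0.1,2.7,1],
    [0,0,0,0,-0.1,4,1],
    [0,0,0,0,-0.1,5,1],
    [0,0,0,0,-0.1,5.8,1],
    [0,0,0,0,-0.1,6,1],
    [0,0,0,0,-0.1,6,1]
  ]
}}

```text
time_s: 7.23
tcp_pos: [0.4565, -0.2774, 0.1537]
ee_rot: [[-0.903, -0.43, -0.002], [-0.43, 0.903, 0.0], [0.001, 0.001, -1.0]]
wrist_force: [-0.3, 1.2, -1.4]
gripper_width: 0.447
gripper_force: 29.9
```

Emit:
{"method": "arm_command", "body": {
  "deltas": [
    [0,0,0,0,0,0,1],
    [0,0,0,0,0,0,1]
  ]
}}

```text
time_s: 7.4
tcp_pos: [0.4574, -0.2776, 0.1552]
ee_rot: [[-0.903, -0.43, 0.001], [-0.43, 0.903, -0.001], [-0.001, -0.001, -1.0]]
wrist_force: [-0.6, -0.5, -1.8]
gripper_width: 0.451
gripper_force: 29.9
```

```bash
python3 g.py .4573 -.2771 .1206
```

```text
7.4 [ 0.45736696 -0.27760817  0.15521667] [-0.59903048 -0.5430854  -1.82867151] 29.939354391535744
[-0.01233362  0.05263668  3.46162462] [ 1.39472309e-03 -5.78725548e-04 -9.99998860e-01]
```

Emit:
{"method": "arm_command", "body": {
  "deltas": [
    [0,0,0,0,0,0.3,1],
    [0,0,0,0,0,0.6,1],
    [0,0,0,0,0,0.9,1],
    [0,0,0,0,0,1.2,1],
    [0,0,0,0,0,1.5,1],
    [0,0,0,0,0,1.5,1],
    [0,0,0,0,0,1.5,1]
  ]
}}

```text
time_s: 7.98
tcp_pos: [0.4567, -0.2774, 0.1393]
ee_rot: [[-0.903, -0.43, -0.001], [-0.43, 0.903, 0.0], [0.001, 0.0, -1.0]]
wrist_force: [0.2, 0.9, -2.0]
gripper_width: 0.45
gripper_force: 29.9
```

Emit:
{"method": "arm_command", "body": {
  "deltas": [
    [0,0,0,0,0,0.1,1],
    [0,0,0,0,0,0.2,1],
    [0,0,0,0,0,0.3,1],
    [0,0,0,0,0,0.3,1]
  ]
}}

```text
time_s: 8.32
tcp_pos: [0.4567, -0.2773, 0.1364]
ee_rot: [[-0.903, -0.43, -0.0], [-0.43, 0.903, 0.0], [0.0, 0.0, -1.0]]
wrist_force: [0.4, -1.0, -2.1]
gripper_width: 0.45
gripper_force: 29.9
```

Emit:
{"method": "arm_command", "body": {
  "deltas": [
    [0,0,0,0,0,0.1,1],
    [0,0,0,0,0,0.2,1],
    [0,0,0,0,0,0.3,1],
    [0,0,0,0,0,0.3,1]
  ]
}}

```text
time_s: 8.65
tcp_pos: [0.457, -0.2774, 0.1343]
ee_rot: [[-0.903, -0.431, 0.0], [-0.431, 0.903, -0.0], [-0.0, -0.0, -1.0]]
wrist_force: [-2.4, 2.0, 3.8]
gripper_width: 0.453
gripper_force: 29.9
```

Emit:
{"method": "arm_command", "body": {
  "deltas": [
    [0,0,0,0,0,0.1,1],
    [0,0,0,0,0,0.2,1],
    [0,0,0,0,0,0.3,1],
    [0,0,0,0,0,0.4,1],
    [0,0,0,0,0,0.4,1],
    [0,0,0,0,0,0.4,1]
  ]
}}

```text
time_s: 9.15
tcp_pos: [0.457, -0.2774, 0.1309]
ee_rot: [[-0.902, -0.431, 0.001], [-0.431, 0.902, -0.001], [-0.0, -0.001, -1.0]]
wrist_force: [-1.4, 2.3, 7.7]
gripper_width: 0.446
gripper_force: 29.9
```

Emit:
{"method": "arm_command", "body": {
  "deltas": [
    [0,0,0,0,0,0.1,1],
    [0,0,0,0,0,0.2,1],
    [0,0,0,0,0,0.3,1],
    [0,0,0,0,0,0.4,1],
    [0,0,0,0,0,0.4,1],
    [0,0,0,0,0,0.4,1]
  ]
}}

```text
time_s: 9.65
tcp_pos: [0.457, -0.2774, 0.1269]
ee_rot: [[-0.902, -0.431, 0.001], [-0.431, 0.902, -0.001], [-0.0, -0.001, -1.0]]
wrist_force: [-3.2, 2.9, 7.7]
gripper_width: 0.448
gripper_force: 29.9
```

```bash
python3 g.py .4573 -.2771 .1206
python3 - <<'E'
from h import *
c=capture("scene"); x,y=proj(c,[[.458,-.2775,.03]])[0].astype(int); print(x,y)
cv2.imwrite("pics/n1.png",cv2.resize(c["pixels"][y-60:y+60,x-80:x+80],(800,600),interpolation=cv2.INTER_CUBIC))
for nm,z,r in(("small rim top",.010,.052),("plate",.006,.058),("mouth 6",.016,.0535),("mouth 10",.020,.0535),("medtop6",.020,.0535)):
    o=ray(c,(x,y))[0]; d=o[:2]-[.458,-.2775]; d/=np.linalg.norm(d); print(nm,((proj(c,[[.458+d[0]*r,-.2775+d[1]*r,z]])[0]-[x-80,y-60])*5).round(0))
E
```

```text
9.65 [ 0.45696428 -0.2774085   0.12694927] [-3.18170223  2.9440034   7.72596379] 29.934009680582676
[-0.043385    0.01383126  0.63493068] [ 5.93807961e-04 -5.06304942e-04 -9.99999696e-01]
317 328
small rim top [408. 465.]
plate [409. 490.]
mouth 6 [408. 452.]
mouth 10 [407. 440.]
medtop6 [407. 440.]
```

View pics/n1.png

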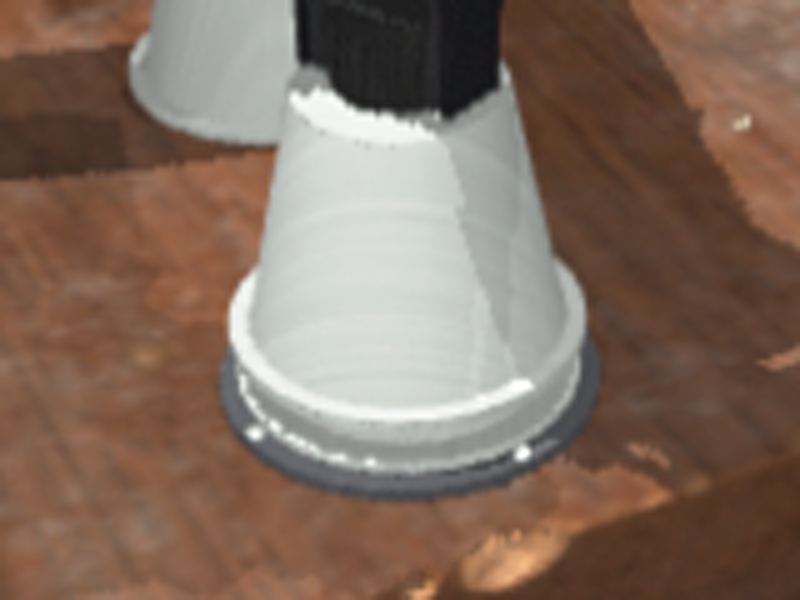

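The scene view shows the medium cup upright, its rim (230–585, centre 408) over the plate (222–598, centre 410), so it is centred to under 1 mm. The gap is still about 12 mm.

Emit:
{"method": "arm_command", "body": {
  "deltas": [
    [0,0,0,0,0,0.1,1],
    [0,0,0,0,0,0.2,1],
    [0,0,0,0,0,0.3,1],
    [0,0,0,0,0,0.4,1],
    [0,0,0,0,0,0.5,1],
    [0,0,0,0,0,0.5,1],
    [0,0,0,0,0,0.5,1]
  ]
}}

```text
time_s: 10.28
tcp_pos: [0.4569, -0.2774, 0.1219]
ee_rot: [[-0.902, -0.431, 0.001], [-0.431, 0.902, -0.0], [-0.0, -0.001, -1.0]]
wrist_force: [-3.2, 2.5, 8.1]
gripper_width: 0.447
gripper_force: 29.9
```

```bash
python3 g.py .4573 -.2771 .1206
python3 - <<'E'
from h import *
c=capture("scene"); x,y=317,328
im=cv2.cvtColor(c["pixels"],cv2.COLOR_BGR2GRAY); print(im[y+15:y+44,313:322:2].T)
print(proj(c,[[.458,-.2775,.01]]))
E
```

```text
10.2833 [ 0.45693905 -0.27738804  0.12191481] [-3.19289598  2.47522709  8.07906025] 29.93288315628888
[-0.04494862  0.01053165  0.1314861 ] [ 5.13624826e-04 -4.80634874e-04 -9.99999753e-01]
[[217 217 212 213 218 217 216 214 216 232 245 243 199 189 157 146 150 167
  173 133  91 106 103  82  79  92 107 105 105]
 [217 217 212 215 218 216 216 215 215 226 245 243 211 188 164 145 147 164
  172 140 107 108 102  77  75  89 105 107 106]
 [216 216 211 213 217 215 214 213 215 225 244 242 198 179 165 144 148 164
  172 139 102 107 103  83  73  84 103 105 101]
 [215 214 211 211 215 213 214 212 213 231 245 242 194 184 157 144 147 163
  179 154  88 103  99  81  74  87 105 104 102]
 [215 214 209 208 212 212 211 211 212 230 245 242 194 181 156 145 151 171
  173 132  84 104 100  80  74  85 101 104 106]]
[[317.77997106 339.59827091]]
```

Emit:
{"method": "arm_command", "body": {
  "deltas": [
    [0,0,0,0,0,0.07,1],
    [0,0,0,0,0,0.14,1],
    [0,0,0,0,0,0.14,1],
    [0,0,0,0,0,0.14,1]
  ]
}}

```text
time_s: 10.67
tcp_pos: [0.4569, -0.2774, 0.1206]
ee_rot: [[-0.902, -0.431, 0.0], [-0.431, 0.902, -0.0], [-0.0, -0.001, -1.0]]
wrist_force: [-3.0, 2.8, 7.6]
gripper_width: 0.45
gripper_force: 29.9
```

```bash
python3 g.py .4573 -.2771 .1206; sleep 0; python3 g.py .4573 -.2771 .1206
```

```text
10.6667 [ 0.45689732 -0.27739862  0.12057147] [-3.03467591  2.7639192   7.60243152] 29.932276944746263
[-0.04920486  0.00960211 -0.002847  ] [ 4.86498455e-04 -4.64753979e-04 -9.99999774e-01]
10.6667 [ 0.45689732 -0.27739862  0.12057147] [-3.03467591  2.7639192   7.60243152] 29.932276944746263
[-0.04920486  0.00960211 -0.002847  ] [ 4.86498455e-04 -4.64753979e-04 -9.99999774e-01]
```

Emit:
{"method": "arm_command", "body": {
  "deltas": [
    [0,0,0,0,0,0,0.2],
    [0,0,0,0,0,0,0],
    [0,0,0,0,0,0,-0.5],
    [0,0,0,0,0,0,-1],
    [0,0,0,0,0,0,-1],
    [0,0,0,0,0,0,-1]
  ]
}}

```text
time_s: 11.17
tcp_pos: [0.4569, -0.2775, 0.1189]
ee_rot: [[-0.903, -0.43, -0.0], [-0.43, 0.903, -0.0], [0.0, 0.0, -1.0]]
wrist_force: [0.8, -0.2, -0.0]
gripper_width: 0.715
gripper_force: 0.0
```

Emit:
{"method": "arm_command", "body": {
  "deltas": [
    [0,0,0,0,0,-1,-1],
    [0,0,0,0,0,-3,-1],
    [0,0,0,0,0,-6,-1],
    [0,0,0,-4,0,-10,-1],
    [0,0,0,-8,0,-13,-1],
    [0,0,0,-9,0,-16,-1],
    [0,0,0,-9,0,-16,-1],
    [0,0,0,-9,0,-16,-1]
  ]
}}

```text
time_s: 11.83
tcp_pos: [0.541, -0.2384, 0.2834]
ee_rot: [[-0.902, -0.432, 0.008], [-0.432, 0.902, -0.002], [-0.006, -0.006, -1.0]]
wrist_force: [-0.1, -0.7, -0.7]
gripper_width: 0.999
gripper_force: 0.0
```

Run:
```python
from m import *
import pickle
c=capture("wrist"); s=capture("scene"); t=capture("top"); pickle.dump((c,s,t),open("n2.pkl","wb")); print(sense()["tcp_pos"],sense()["time_s"])
x,y=317,328
g=proj(c,[[.458,-.2775,.02]])[0].astype(int); print(g)
cv2.imwrite("pics/n2.png",np.hstack([cv2.resize(s["pixels"][y-55:y+45,x-50:x+50],(400,400)),cv2.resize(c["pixels"][max(g[1]-65,0):g[1]+65,g[0]-65:g[0]+65],(400,400))]))
for n,k in(("w",c),("t",t)):
    im=k["pixels"]; p=proj(k,[[.458,-.2775,.02]])[0]; hsv=cv2.cvtColor(im,cv2.COLOR_BGR2HSV); 
    for v in (165,190,210):
        m=((hsv[...,2]>v)&(hsv[...,1]<40)).astype(np.uint8); kk=np.zeros_like(m); cv2.circle(kk,tuple(p.astype(int)),56 if n=="w" else 31,1,-1)
        e=cv2.fitEllipse(cv2.convexHull(cv2.findNonZero(m*kk))); print(n,v,np.round(e[0],1),np.round(e[1],1),plane(k,e[0],.02).round(4))
```

```text
[ 0.53683414 -0.23851749  0.27800074] 11.9833
[321 124]
w 165 [321.4 124.2] [ 97.3 103.2] [ 0.4577 -0.2781  0.02  ]
w 190 [321.4 124. ] [ 96.2 101.9] [ 0.4576 -0.2781  0.02  ]
w 210 [321.6 124. ] [ 95.9 101.2] [ 0.4576 -0.278   0.02  ]
t 165 [402.7 308.1] [60.1 60.7] [ 0.4582 -0.277   0.02  ]
t 190 [402.8 308.4] [59.  60.4] [ 0.4578 -0.2772  0.02  ]
t 210 [402.4 308.6] [55.9 60.4] [ 0.4573 -0.2766  0.02  ]
```

View pics/n2.png

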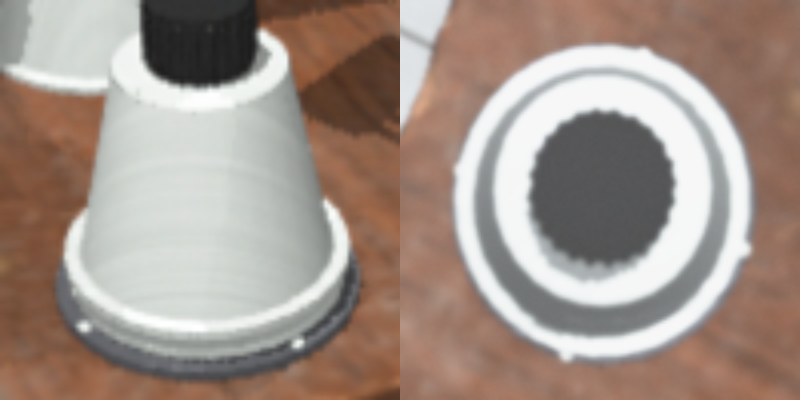

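Both views show the medium cup released, upright and centred over the plate ring. I will check for extra sinking at release with the sub-pixel edge shift in the scene view.

Run:
```python
from h import *
import pickle
c,s,t=pickle.load(open("n2.pkl","rb"))
im=cv2.cvtColor(s["pixels"],cv2.COLOR_BGR2GRAY); print(im[343:372,313:322:2].T)
```

```text
[[217 219 217 211 215 218 217 216 215 221 248 254 247 199 185 149 148 166
  173 133  89 108 105  82  78 100 120 121 119]
 [218 219 217 212 215 219 217 216 215 219 245 255 254 201 183 155 148 164
  170 133  87 110 111  78  75  95 118 123 120]
 [217 219 217 212 215 219 217 214 212 215 236 254 254 201 183 155 147 164
  173 138 102 110 111  84  74  91 116 119 115]
 [212 215 213 209 211 215 213 213 210 214 231 243 234 193 182 147 146 162
  177 154  88 102 100  81  73  87 111 118 115]
 [211 214 213 208 208 212 211 211 210 213 232 243 232 192 180 147 150 171
  172 131  84 103  99  78  75  85 100 111 119]]
```

Emit:
{"method": "arm_command", "body": {
  "deltas": [
    [0,0,0,-2.5,3,-0.5,-1],
    [0,0,0,-5,6.5,-1,-1],
    [0,0,0,-7.5,9.7,-1.5,-1],
    [0,0,0,-10,13,-2,-1],
    [0,0,0,-12.6,16.3,-2,-1],
    [0,0,0,-12.6,16.3,-2,-1],
    [0,0,0,-12.6,16.3,-2,-1]
  ]
}}

```text
time_s: 12.57
tcp_pos: [0.5808, -0.0359, 0.2974]
ee_rot: [[-0.901, -0.433, -0.004], [-0.433, 0.901, -0.0], [0.003, 0.001, -1.0]]
wrist_force: [0.3, -1.0, 0.3]
gripper_width: 1.002
gripper_force: 0.0
```

Emit:
{"method": "arm_command", "body": {
  "deltas": [
    [0,0,0,0,0,0,-1],
    [0,0,0,0,0,0,-1]
  ]
}}

```text
time_s: 12.73
tcp_pos: [0.5808, -0.0387, 0.2983]
ee_rot: [[-0.903, -0.429, -0.002], [-0.429, 0.903, -0.0], [0.002, 0.0, -1.0]]
wrist_force: [-1.3, 0.4, 0.5]
gripper_width: 1.001
gripper_force: 0.0
```

```bash
python3 - <<'E'
from m import *
c=capture("wrist"); print(sense()["tcp_pos"]); cv2.imwrite("pics/w5.png",c["pixels"])
im=c["pixels"]; p=proj(c,[[.5,-.074,.004]])[0]; print(p); hsv=cv2.cvtColor(im,cv2.COLOR_BGR2HSV)
for v in (165,190,210):
    m=((hsv[...,2]>v)&(hsv[...,1]<40)).astype(np.uint8); kk=np.zeros_like(m); cv2.circle(kk,tuple(p.astype(int)),62,1,-1)
    e=cv2.fitEllipse(cv2.convexHull(cv2.findNonZero(m*kk))); print(v,np.round(e[0],1),np.round(e[1],1),plane(c,e[0],.004).round(4))
E
python3 g.py .5 -.074 .20
```

```text
[ 0.58099151 -0.03888256  0.29856017]
[321.99285474 131.20205243]
165 [322.1 130.7] [94.9 99.8] [ 0.4995 -0.0742  0.004 ]
190 [322.  130.7] [94.4 99.3] [ 0.4994 -0.0742  0.004 ]
210 [322.1 130.7] [93.7 98.6] [ 0.4994 -0.0742  0.004 ]
12.7833 [ 0.58099151 -0.03888256  0.29856017] [0.08762786 0.1618224  0.47696136] 0.0
[8.8081598  0.29259992 9.86916201] [-1.47981057e-03 -3.33560015e-04 -9.99998849e-01]
```

Emit:
{"method": "arm_command", "body": {
  "deltas": [
    [0,0,0,3,0.1,2,-1],
    [0,0,0,6,0.2,5,-1],
    [0,0,0,8.5,0.3,8,-1],
    [0,0,0,8.85,0.3,10,-1],
    [0,0,0,8.85,0.3,10,-1],
    [0,0,0,8.85,0.3,10,-1],
    [0,0,0,8.85,0.3,10,-1],
    [0,0,0,8.85,0.3,10,-1]
  ]
}}

```text
time_s: 13.45
tcp_pos: [0.5025, -0.0728, 0.2009]
ee_rot: [[-0.903, -0.43, 0.004], [-0.43, 0.903, 0.0], [-0.004, -0.002, -1.0]]
wrist_force: [-0.1, 0.1, 0.6]
gripper_width: 1.003
gripper_force: 0.0
```

```bash
python3 g.py .4995 -.0742 .139
```

```text
13.45 [ 0.50245645 -0.07275381  0.20093679] [-0.12938136  0.08478949  0.56524636] 0.0
[0.35187584 0.00646383 6.19242414] [ 4.00325604e-03  1.46750373e-04 -9.99991976e-01]
```

Emit:
{"method": "arm_command", "body": {
  "deltas": [
    [0,0,0,0.1,0,1.5,-1],
    [0,0,0,0.2,0,3,-1],
    [0,0,0,0.2,0,4.5,-1],
    [0,0,0,0.2,0,5.6,-1],
    [0,0,0,0.2,0,6,-1],
    [0,0,0,0.2,0,6,-1],
    [0,0,0,0.2,0,6,-1],
    [0,0,0,0.2,0,6,-1]
  ]
}}

```text
time_s: 14.12
tcp_pos: [0.4998, -0.0734, 0.1403]
ee_rot: [[-0.903, -0.431, 0.002], [-0.431, 0.903, 0.0], [-0.002, -0.001, -1.0]]
wrist_force: [-0.1, -0.4, 0.3]
gripper_width: 0.999
gripper_force: 0.0
```

```bash
python3 g.py .4995 -.0742 .139
```

```text
14.1167 [ 0.49978509 -0.07338856  0.14030247] [-0.09528949 -0.38763657  0.26171059] 0.0
[ 0.06097281 -0.06083305  0.13016562] [ 2.46966104e-03  1.34168736e-04 -9.99996941e-01]
```

Emit:
{"method": "arm_command", "body": {
  "deltas": [
    [0,0,0,0,0,0.1,0],
    [0,0,0,0,0,0.1,0.1],
    [0,0,0,0,0,0.1,0.3],
    [0,0,0,0,0,0.1,1],
    [0,0,0,0,0,0.1,1],
    [0,0,0,0,0,0.1,1],
    [0,0,0,0,0,0.1,1],
    [0,0,0,0,0,0.1,1]
  ]
}}

```text
time_s: 14.78
tcp_pos: [0.4987, -0.0736, 0.1381]
ee_rot: [[-0.903, -0.43, -0.0], [-0.43, 0.903, -0.0], [0.0, 0.0, -1.0]]
wrist_force: [0.0, 0.1, -0.1]
gripper_width: 0.482
gripper_force: 0.0
```

Emit:
{"method": "arm_command", "body": {
  "deltas": [
    [0,0,0,0,0,0,1],
    [0,0,0,0,0,0,1],
    [0,0,0,0,0,0,1]
  ]
}}

```text
time_s: 15.03
tcp_pos: [0.4986, -0.0735, 0.1381]
ee_rot: [[-0.903, -0.43, -0.0], [-0.43, 0.903, 0.0], [0.0, 0.0, -1.0]]
wrist_force: [0.0, -0.0, 0.4]
gripper_width: 0.452
gripper_force: 30.0
```

Emit:
{"method": "arm_command", "body": {
  "deltas": [
    [0,0,0,0,0,-0.5,1],
    [0,0,0,0,0,-1.5,1],
    [0,0,0,0,0,-4,1],
    [0,0,0,0,0,-7,1],
    [0,0,0,0,0,-10,1],
    [0,0,0,0,0,-13,1],
    [0,0,0,0,0,-14.5,1],
    [0,0,0,0,0,-14.5,1]
  ]
}}

```text
time_s: 15.7
tcp_pos: [0.5006, -0.0737, 0.2883]
ee_rot: [[-0.902, -0.431, 0.01], [-0.431, 0.902, 0.0], [-0.009, -0.004, -1.0]]
wrist_force: [0.3, -1.3, -1.6]
gripper_width: 0.446
gripper_force: 30.0
```

```bash
python3 g.py .4578 -.2776 .285
```

```text
15.7 [ 0.50064553 -0.07368119  0.28832252] [ 0.26187834 -1.33383705 -1.64777644] 29.99905624135863
[ 12.65264621 -16.55675577   0.28459731] [ 9.92679617e-03  2.50437983e-04 -9.99950697e-01]
```

Emit:
{"method": "arm_command", "body": {
  "deltas": [
    [0,0,0,0.8,-1,0,1],
    [0,0,0,2.4,-3.2,0,1],
    [0,0,0,4.4,-5.8,0,1],
    [0,0,0,6.4,-8.4,0,1],
    [0,0,0,8.4,-11,0,1],
    [0,0,0,10.4,-13.6,0,1],
    [0,0,0,11.8,-15.5,0,1],
    [0,0,0,12.5,-16.5,0,1]
  ]
}}

```text
time_s: 16.37
tcp_pos: [0.4547, -0.2787, 0.2811]
ee_rot: [[-0.904, -0.427, -0.004], [-0.427, 0.904, 0.001], [0.003, 0.003, -1.0]]
wrist_force: [-0.8, 0.0, -1.9]
gripper_width: 0.452
gripper_force: 30.0
```

Emit:
{"method": "arm_command", "body": {
  "deltas": [
    [0,0,0,0,0,0,1],
    [0,0,0,0,0,0,1],
    [0,0,0,0,0,0,1],
    [0,0,0,0,0,0,1],
    [0,0,0,0,0,0,1]
  ]
}}

```text
time_s: 16.78
tcp_pos: [0.4571, -0.2753, 0.2831]
ee_rot: [[-0.902, -0.432, -0.0], [-0.432, 0.902, 0.0], [-0.0, 0.0, -1.0]]
wrist_force: [0.3, -0.2, -1.2]
gripper_width: 0.451
gripper_force: 30.0
```

```bash
python3 g.py .4567 -.2775 .20
```

```text
16.7833 [ 0.45710011 -0.27531812  0.28311274] [ 0.28319528 -0.23468378 -1.15790256] 29.999213419505395
[ 0.13078747 -0.18122319  8.31122996] [-3.33132988e-05  2.09363048e-04 -9.99999978e-01]
```

Emit:
{"method": "arm_command", "body": {
  "deltas": [
    [0,0,0,0.13,-0.18,0.3,1],
    [0,0,0,0.13,-0.18,0.8,1],
    [0,0,0,0.13,-0.18,1.8,1],
    [0,0,0,0.13,-0.18,3,1],
    [0,0,0,0.13,-0.18,4.5,1],
    [0,0,0,0.13,-0.18,6,1],
    [0,0,0,0.13,-0.18,7.3,1],
    [0,0,0,0.13,-0.18,8.3,1]
  ]
}}

```text
time_s: 17.45
tcp_pos: [0.4556, -0.278, 0.198]
ee_rot: [[-0.903, -0.43, -0.003], [-0.43, 0.903, 0.001], [0.002, 0.002, -1.0]]
wrist_force: [0.7, -0.6, -2.2]
gripper_width: 0.446
gripper_force: 30.0
```

Emit:
{"method": "arm_command", "body": {
  "deltas": [
    [0,0,0,0,0,0,1],
    [0,0,0,0,0,0,1],
    [0,0,0,0,0,0,1],
    [0,0,0,0,0,0,1]
  ]
}}

```text
time_s: 17.78
tcp_pos: [0.4571, -0.2787, 0.2011]
ee_rot: [[-0.903, -0.43, 0.002], [-0.43, 0.903, -0.001], [-0.001, -0.001, -1.0]]
wrist_force: [0.5, 0.3, -2.1]
gripper_width: 0.45
gripper_force: 30.0
```

```bash
python3 g.py .4567 -.2775 .18
```

```text
17.7833 [ 0.45705773 -0.27868769  0.2010832 ] [ 0.54019779  0.33761275 -2.12883564] 29.999114996753633
[-0.01593521  0.12572302  2.10816011] [ 1.87685139e-03 -7.45075608e-04 -9.99997961e-01]
```

Emit:
{"method": "arm_command", "body": {
  "deltas": [
    [0,0,0,0,0.08,0.3,1],
    [0,0,0,0,0.08,0.6,1],
    [0,0,0,0,0.08,0.9,1],
    [0,0,0,0,0.08,1.2,1],
    [0,0,0,0,0.08,1.5,1],
    [0,0,0,0,0.08,1.7,1],
    [0,0,0,0,0.08,1.7,1],
    [0,0,0,0,0.08,1.7,1]
  ]
}}

```text
time_s: 18.45
tcp_pos: [0.4561, -0.2778, 0.183]
ee_rot: [[-0.903, -0.43, -0.0], [-0.43, 0.903, 0.0], [0.0, 0.0, -1.0]]
wrist_force: [-0.1, -0.3, -1.9]
gripper_width: 0.449
gripper_force: 30.0
```

```bash
python3 g.py .4567 -.2775 .1778
python3 - <<'E'
from h import *
s=capture("scene"); w=capture("wrist"); x,y=proj(s,[[.458,-.2775,.05]])[0].astype(int)
cv2.imwrite("pics/l1.png",np.hstack([cv2.resize(s["pixels"][y-70:y+60,x-65:x+65],(400,400)),cv2.resize(w["pixels"][140:300,240:400],(400,400))]))
E
```

```text
18.45 [ 0.45608028 -0.27776215  0.18296418] [-0.14575998 -0.28168253 -1.86892853] 29.999165562330745
[-0.06739882 -0.0031006   0.51639383] [-3.91295367e-04  2.24197372e-05 -9.99999923e-01]
```

View pics/l1.png

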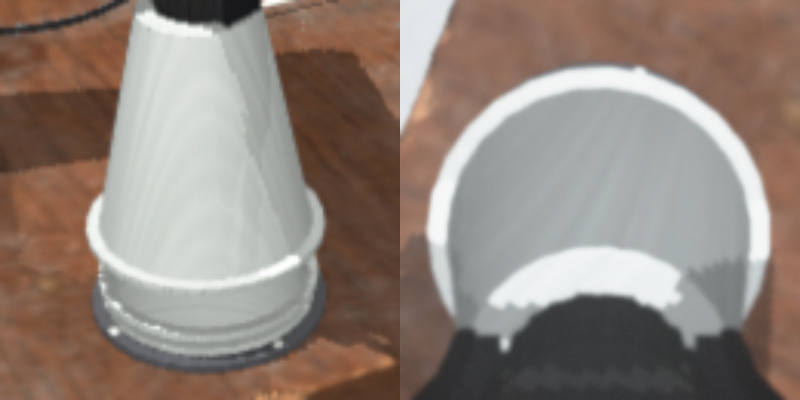

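The large cup hangs upright around the medium one. Its rim (88–325) is centred within about 1 mm over the plate (92–326).

Emit:
{"method": "arm_command", "body": {
  "deltas": [
    [0,0,0,-0.05,0,0.1,1],
    [0,0,0,-0.05,0,0.2,1],
    [0,0,0,-0.05,0,0.3,1],
    [0,0,0,-0.05,0,0.4,1],
    [0,0,0,-0.05,0,0.4,1],
    [0,0,0,-0.05,0,0.4,1]
  ]
}}

```text
time_s: 19.05
tcp_pos: [0.4565, -0.2775, 0.1791]
ee_rot: [[-0.903, -0.43, -0.0], [-0.43, 0.903, 0.0], [0.0, 0.0, -1.0]]
wrist_force: [0.1, 0.7, -2.7]
gripper_width: 0.446
gripper_force: 30.0
```

Emit:
{"method": "arm_command", "body": {
  "deltas": [
    [0,0,0,0,0,0.07,1],
    [0,0,0,0,0,0.14,1],
    [0,0,0,0,0,0.2,1],
    [0,0,0,0,0,0.2,1]
  ]
}}

```text
time_s: 19.38
tcp_pos: [0.4568, -0.2776, 0.1777]
ee_rot: [[-0.903, -0.43, 0.001], [-0.43, 0.903, -0.0], [-0.0, -0.001, -1.0]]
wrist_force: [-1.2, 0.4, 2.9]
gripper_width: 0.45
gripper_force: 30.0
```

Emit:
{"method": "arm_command", "body": {
  "deltas": [
    [0,0,0,0,0,0.07,1],
    [0,0,0,0,0,0.14,1],
    [0,0,0,0,0,0.2,1],
    [0,0,0,0,0,0.2,1]
  ]
}}

```text
time_s: 19.72
tcp_pos: [0.4567, -0.2776, 0.1752]
ee_rot: [[-0.903, -0.43, 0.0], [-0.43, 0.903, -0.0], [-0.0, -0.0, -1.0]]
wrist_force: [-0.1, 0.8, 2.1]
gripper_width: 0.447
gripper_force: 30.0
```

Emit:
{"method": "arm_command", "body": {
  "deltas": [
    [0,0,0,0,0,0.07,1],
    [0,0,0,0,0,0.14,1],
    [0,0,0,0,0,0.21,1],
    [0,0,0,0,0,0.28,1],
    [0,0,0,0,0,0.35,1],
    [0,0,0,0,0,0.42,1],
    [0,0,0,0,0,0.5,1],
    [0,0,0,0,0,0.5,1]
  ]
}}

```text
time_s: 20.38
tcp_pos: [0.4567, -0.2776, 0.17]
ee_rot: [[-0.903, -0.43, 0.0], [-0.43, 0.903, -0.0], [-0.0, -0.0, -1.0]]
wrist_force: [0.3, -0.1, 1.2]
gripper_width: 0.451
gripper_force: 30.0
```

Emit:
{"method": "arm_command", "body": {
  "deltas": [
    [0,0,0,0,0,0.07,1],
    [0,0,0,0,0,0.14,1],
    [0,0,0,0,0,0.21,1],
    [0,0,0,0,0,0.28,1],
    [0,0,0,0,0,0.35,1],
    [0,0,0,0,0,0.42,1],
    [0,0,0,0,0,0.42,1],
    [0,0,0,0,0,0.42,1]
  ]
}}

```text
time_s: 21.05
tcp_pos: [0.4566, -0.2776, 0.1658]
ee_rot: [[-0.903, -0.43, 0.0], [-0.43, 0.903, -0.0], [-0.0, -0.0, -1.0]]
wrist_force: [0.6, -1.2, 1.3]
gripper_width: 0.446
gripper_force: 30.0
```

```bash
python3 g.py .4567 -.2775 .1639
```

```text
21.05 [ 0.45663535 -0.27758505  0.16580727] [ 0.57565617 -1.21471683  1.32618299] 29.99833507812582
[-0.00947223  0.00491512  0.19072769] [ 1.52221424e-04 -3.47770754e-05 -9.99999988e-01]
```

Emit:
{"method": "arm_command", "body": {
  "deltas": [
    [0,0,0,0,0,0.06,1],
    [0,0,0,0,0,0.12,1],
    [0,0,0,0,0,0.17,1],
    [0,0,0,0,0,0.17,1],
    [0,0,0,0,0,0.17,1]
  ]
}}

```text
time_s: 21.47
tcp_pos: [0.4566, -0.2776, 0.1642]
ee_rot: [[-0.903, -0.43, 0.0], [-0.43, 0.903, -0.0], [-0.0, -0.0, -1.0]]
wrist_force: [0.7, -0.6, 2.1]
gripper_width: 0.448
gripper_force: 30.0
```

```bash
python3 g.py .4567 -.2775 .1639;  python3 - <<'E'
from h import *
s=capture("scene"); im=cv2.cvtColor(s["pixels"],cv2.COLOR_BGR2GRAY); print(im[335:372,313:322:2].T)
for z in(.0257,.0297): 
  o=ray(s,(317,340))[0]; d=o[:2]-[.458,-.2775]; d/=np.linalg.norm(d); print(z,proj(s,[[*(np.array([.458,-.2775])+d*.057),z]]))
for z in(.0157,.0197): print(z,proj(s,[[*(np.array([.458,-.2775])+d*.0535),z]]))
E
```

```text
21.4667 [ 0.45661762 -0.2775693   0.16418472] [ 0.66670701 -0.60642618  2.1133087 ] 29.998262979788706
[-0.01041517  0.00271409  0.02847286] [ 1.36716649e-04 -4.36003304e-05 -9.99999990e-01]
[[211 211 211 213 215 216 216 215 214 213 212 213 211 215 236 242 230 188
  180 149 156 178 175 148 149 167 173 132  84 107 103  82  78  92 106 105
  104]
 [213 214 215 215 215 215 214 212 212 211 212 212 212 216 235 241 232 194
  183 148 150 179 176 153 148 164 172 132  71  87 100  77  75  89 105 108
  106]
 [212 213 214 214 213 213 211 210 209 208 210 212 212 213 232 243 232 189
  180 147 150 178 176 154 148 165 173 134  69  82 102  83  75  84 103 104
  102]
 [211 211 212 211 211 209 209 207 208 209 211 211 210 211 235 240 221 185
  181 148 157 178 174 147 146 163 179 155  84  99 101  81  73  86 105 105
  102]
 [209 211 211 209 209 208 208 206 206 208 210 209 207 210 239 241 220 177
  168 146 156 179 174 147 151 171 173 131  68  79  98  80  74  85 100 104
  107]]
0.0257 [[318.34778323 354.32740099]]
0.0297 [[318.25842793 352.01537057]]
0.0157 [[318.50963932 358.50977775]]
0.0197 [[318.42160114 356.23575526]]
```

Emit:
{"method": "arm_command", "body": {
  "deltas": [
    [0,0,0,0,0,0,0.2],
    [0,0,0,0,0,0,0],
    [0,0,0,0,0,0,-0.5],
    [0,0,0,0,0,0,-1],
    [0,0,0,0,0,0,-1],
    [0,0,0,0,0,0,-1]
  ]
}}

```text
time_s: 22.02
tcp_pos: [0.4563, -0.2774, 0.164]
ee_rot: [[-0.903, -0.43, -0.001], [-0.43, 0.903, 0.0], [0.0, 0.001, -1.0]]
wrist_force: [0.3, -0.8, 0.7]
gripper_width: 0.715
gripper_force: 0.0
```

Emit:
{"method": "arm_command", "body": {
  "deltas": [
    [0,0,0,0,0,-1,-1],
    [0,0,0,0,0,-3,-1],
    [0,0,0,0,0,-6,-1],
    [0,0,0,-3,0,-9,-1],
    [0,0,0,-6,0,-12,-1],
    [0,0,0,-9,0,-13,-1],
    [0,0,0,-9,0,-13,-1],
    [0,0,0,-9,0,-13,-1]
  ]
}}

```text
time_s: 22.68
tcp_pos: [0.5389, -0.238, 0.2951]
ee_rot: [[-0.902, -0.432, 0.001], [-0.432, 0.902, 0.0], [-0.001, -0.001, -1.0]]
wrist_force: [-0.6, -0.0, -0.4]
gripper_width: 0.999
gripper_force: 0.0
```

Run:
```python
from m import *
c=capture("wrist"); s=capture("scene"); print(sense()["tcp_pos"],sense()["time_s"])
x,y=317,328
im=cv2.cvtColor(s["pixels"],cv2.COLOR_BGR2GRAY); print(im[343:363,313:322:4].T)
p=proj(c,[[.458,-.2775,.03]])[0]; g=p.astype(int); hsv=cv2.cvtColor(c["pixels"],cv2.COLOR_BGR2HSV)
for v in (165,190,210):
    m=((hsv[...,2]>v)&(hsv[...,1]<40)).astype(np.uint8); kk=np.zeros_like(m); cv2.circle(kk,tuple(g),60,1,-1)
    e=cv2.fitEllipse(cv2.convexHull(cv2.findNonZero(m*kk))); print(v,np.round(e[0],1),np.round(e[1],1),plane(c,e[0],.03).round(4))
cv2.imwrite("pics/f.png",np.hstack([s["pixels"][150:450,180:580],cv2.resize(c["pixels"][max(g[1]-65,0):max(g[1]-65,0)+130,g[0]-65:g[0]+65],(300,300))]))
```

```text
[ 0.53696151 -0.23868696  0.29371988] 22.7833
[[215 214 213 213 211 218 249 253 245 190 180 148 156 177 174 148 148 167
  173 132]
 [209 209 209 211 212 212 236 253 246 192 180 147 149 177 176 153 148 163
  172 134]
 [205 206 208 208 206 210 239 240 220 176 168 146 156 178 173 147 150 170
  172 131]]
165 [318.8 126.7] [102.1 107.4] [ 0.4575 -0.2785  0.03  ]
190 [318.8 126.6] [101.8 107. ] [ 0.4573 -0.2786  0.03  ]
210 [318.8 126.6] [101.1 106.3] [ 0.4574 -0.2786  0.03  ]
```

View pics/f.png

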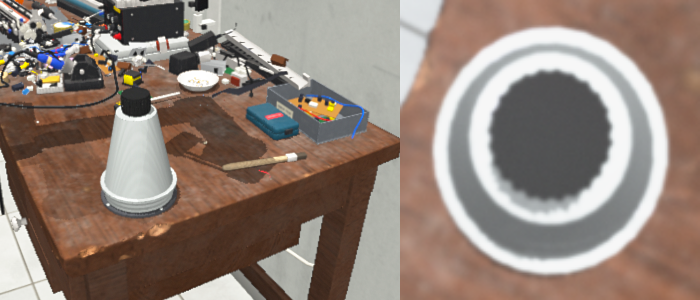

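The final pictures show both cups nested, upright and released. The large rim is centred within about 1 mm and did not move at release. The brush and driver lie where they were.

```bash
python3 -c "
from station import finish_job; print(finish_job())"
```

```text
the job is handed in; nothing more can be done
None
```

The medium cup and then the large cup are nested over the small one and released, upright and centred to about 1 mm. Each rim gap is about 6 mm by camera and arm height, the screwdriver and brush were not touched, and I handed the job in at 22.8 s.

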